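Put the tube roller mixer into its three-bar speed and start it

ROBOT

A 7-joint arm with a two-finger parallel gripper is mounted at the origin on a cart in front of the work surface, level with it; the furniture and walls round the work are solid. World frame = base frame: x ahead of the robot, y to its left, z up, the work surface at z = 0. Lengths are in mm, angles in rad, forces in N, time in s.
With the tool pointing down it reaches from about 400 to 925 mm from the base axis. Payload 5.6 kg.
Tool frame: the origin (TCP) lies at the very end of the fingers, on their centre line; the grasp point (between the pads) lies 19 mm behind it; z points along the fingers, y is the direction in which the jaws open and shut (so a half turn about z gives the same grasp; the last joint's range is limited). The gripper opens to 85 mm and grips with 20 to 120 N. Pads are 22 mm wide; open, the fingers measure 114 mm over their backs; the gripper's body (76 mm by 85 mm) begins 54 mm behind the grasp point. The pads swing forward as they close: fully open they stand 13 mm farther back than shut.
Start: joints at [-1.251, 0.468, -0.012, 1.603, 0.006, 1.071, -0.056], TCP at [230.721, 607.681, 231.29] pointing down, gripper open.
Joint ranges: [-2.53, 2.53], [-0.31, 2.02], [-1.57, 1.55], [0.28, 2.44], [-1.29, 4.43], [0.15, 1.84], [-2.92, 2.92]. Speed limits (rad/s): [2.57, 2.57, 3.14, 3.14, 3.14, 3.14, 3.14].

INTERFACE

Orientations are given as a rotation vector (axis times angle).
In Python, from station import sense, capture, get_calibration, close_job gives the robot as it stands.
- The arm moves only by the tool apply_moves, never from a script. Its argument "deltas" is a list of rows, each an object with "claw": the closure in counts, from 0 (fully open) to 255 (shut); "translation": the shift along the tool's x, y, z in mm, a list of three; "rotation": the turn, a rotation vector about the tool's x, y, z in degrees, a list of three. A call has 1 to 5 rows; each row is the pose to reach, as a shift and turn from the pose commanded when the call began, along the tool's axes at that moment; what a row does not reach only later rows make up. A row lasts 1/12 s, in which the tool goes at most 41.7 mm and 7.16 degrees, less where a joint would pass 70% of its speed; a pose out of reach is approached as far as the arm can. A call with a gripper value outside its range is refused whole. The fingers move at their own pace and stop on an object; "newtons" is the grip in N (left out, the last holds). Time passes only in rows, so rows that repeat a pose let the fingers close. It gives the time, the measured TCP pose, the force and the opening at its end, in the units of the state.
- sense(): the state, without advancing time (a new reading comes with each control period).
- capture(name): name is "side" or "top" or "wrist"; returns the picture (384x512x3 uint8, blue, green, red); there is no depth.
- get_calibration(name): a dict with "K" (3x3 intrinsics, pixels), "R" (3x3) and "t" (3): a world point X has camera coordinates R X + t; the wrist camera has in their place "T_tool_cam" (4x4, takes a point from camera to tool coordinates, whose origin is the TCP and whose axes are the flange's). Camera axes: x right, y down, z forward; pixel columns grow to the right and rows downward; lengths in mm; the calibration is good to about 2 mm. A picture is of the moment at which its call begins: read the wrist's pose just before it. get_calibration takes no time and is no camera call.
- close_job(): hands the job in, once; it reports no verdict.
The state is a dict: "clock": time; "qpos": joint angles; "joint_vel": joint speeds; "joint_efforts": joint torques, N m; "ee_pos": TCP position; "tool_rot": TCP orientation; "contact_force": force on the tool from outside, world axes, zero at the start; "torque": the same for the moment, N m; "finger_gap": finger opening in mm.
Only numpy, scipy, OpenCV 4.12 (cv2) and the standard library are available. Lean on these libraries where they do the work, as an engineer would, in place of code of your own. Each camera call takes 0.05 s, during which the arm holds its last target.

TASK

The tubes are loaded on the roller mixer and its gear lever is parked; it is to run at the three-bar speed. With your fingers shut, push the lever out of the park slot and through the H-shaped gate, fully home into the slot beside the plate with three bars, without gripping or forcing it; only then press the round start button right down and let it come back up. Leave the tubes lying on the rollers.

Things in the scene. Friction and masses are not known exactly. Their poses are not given: they have to be found in the camera images.
- mixer: White tube roller mixer, fixed on the desk. Its control housing is a box 200 (x) x 130 (y) x 108 mm high (z); the origin is under the centre of this housing at desk level, x points to the machine's back, away from the robot, y to its left, where a bed of five black rollers (260 mm long, tops 88 mm high) adjoins; z up.
- gate_centre (a point): Centre of the H-shaped opening, on the upper face of the aluminium gate plate (130 x 92 mm, 114 mm above the desk); 30 mm behind the mixer's origin, axes as the mixer's. Two slots run along x at y = +16 and -16 mm, each 16 mm wide, x = -27 to +27 mm; a cross lane 16 mm wide along y at x = 0 joins them: four slot ends, near or far, left or right. Metal between the slots stops the lever.
- lever_pivot (a point): Pivot of the lever inside the housing, 34 mm above the desk, straight below gate_centre. The lever (10 mm stem, knob on top) tilts about it both ways, guided by the gate; it stays where it is left, and 2 to 4 N at the knob moves it. It starts in or near the end of the park slot, always the near left one, whose label plate shows a ring.
- knob (a point): Centre of the lever's round black knob, 29 mm across, reaching from 22 mm below to 18 mm above this point; 135 mm from lever_pivot. Lever upright: 55 mm above gate_centre. Home in a slot: 33 mm near or far (x) and about 27 mm left or right (y) of gate_centre, 50 mm above the plate. To cross the lane it must be within 5 mm of x = 0 (in gate_centre's frame).
- lever (a joint): Tilt of the lever along the slots, rad: 0 in the cross lane, positive away from the robot (mixer's +x), hard stops at -0.248 and +0.248 (home in a near or far slot).
- lever_across (a joint): Tilt of the lever along the cross lane, rad: positive to the mixer's left (+y), hard stops at -0.207 (right slots) and +0.207 (left slots).
- tag_three_mid (a point): Centre of the upper face of the white label plate (24 x 34 x 2 mm) with three black raised bars. It lies on the gate plate just beyond the end of the slot that it marks: 46 mm near or far (x) and 22 mm left or right (y) of gate_centre. It marks the slot wanted.
- tag_two_mid (a point): Centre of the like plate with two bars, beside another slot.
- tag_one_mid (a point): Centre of the like plate with one bar, beside another slot.
- start_top (a point): Centre of the top of the round grey start button (28 mm across, in a steel collar of 44 mm), 22 mm above the housing's top (130 mm above the desk) when up, on the housing nearest the robot, 98 mm nearer than gate_centre and 30 mm to its left. It is sprung.
- start (a joint): Travel of the start button, m: 0 up, 0.006 right down, which takes 4 N; it springs back.
- tube_45_mid (a point): Middle of a loose purple-capped sample tube (98 mm long, 24 mm across its cap) lying in the groove between two rollers, nearest the robot; leave it.
- tube_46_mid (a point): Middle of a second such tube, on the rollers behind; leave it.
- tube_47_mid (a point): Middle of a third such tube, in the rearmost groove; leave it.

How it is judged (in metres and radians):
On the way, in this order (a step that is already met when the one before it is completed fails the run):
1. the lever is fully home in the slot beside the three-bar plate (horizontal distance between knob and tag_three_mid below 0.025 m and (value of joint lever above 0.215 rad or value of joint lever below -0.215 rad)), for 0.2 s.
2. the start button is pressed right down with the lever home (all of step 1 and value of joint start above 0.0045 m), for 0.05 s.
At the end, for the whole second after the job is handed in: The lever stands home in the slot beside the three-bar plate (tilt along the slot beyond 0.215 of 0.248 rad, knob within 25 mm of that plate's centre seen from above) and at rest, the start button is up again (under 1.5 mm), and each tube lies within 20 mm of where it was (all of step 1 and value of joint start below 0.0015 m and velocity of joint lever between -0.02 and 0.02 rad/s and distance of each of tube_45_mid, tube_46_mid, tube_47_mid from where it was at the start of the episode below 0.02 m); the robot touches nothing.
It fails at once if the start button is pressed (over 3 mm) while the lever is not home in the three-bar slot (value of joint start above 0.003 m and not (horizontal distance between knob and tag_three_mid below 0.025 m and (value of joint lever above 0.215 rad or value of joint lever below -0.215 rad))).
It fails at once if the lever is gripped or forced (over 25 N between fingers and lever) (contact force between the fingers and lever above 25 N).
It fails at once if a tube on the rollers is lifted or knocked (moved over 30 mm) (distance of any of tube_45_mid, tube_46_mid, tube_47_mid from where it was at the start of the episode above 0.03 m).
It also fails if it takes over 61 s, if anything falls off the work surface, if the arm or the gripper's body presses on something with over 40 N, if the wrist force passes 120 N, or if a joint passes its speed limit or range.

## Working session

There is one attempt and no reset: what is moved stays moved. The work goes in short steps, Python scripts to look and compute and a tool call to move; the robot and the scene stay as the last step left them, time stands still between calls to the robot, and variables do not carry over. Pictures are saved under pics/ and viewed, and the job is handed in when it is done.

Besides the shell and the picture viewer there is one more tool, called after "Request:" as name(argument=value, ...) on one line, values as JSON. apply_moves: Moves the arm, as the interface text tells. Its arguments: {"type":"object","properties":{"deltas":{"type":"array","items":{"type":"object","properties":{"claw":{"type":"number"},"translation":{"type":"array","items":{"type":"number"}},"rotation":{"type":"array","items":{"type":"number"}}}}},"newtons":{"type":"number"}},"required":["deltas"]}

```bash
mkdir -p pics; python3 - <<'E'
from station import *
import cv2
print(sense())
for n in("side","top","wrist"):
    c=get_calibration(n); print(n,c)
    cv2.imwrite(f"pics/{n}0.png",capture(n))
E
```

```text
{'clock': 0.0, 'qpos': array([-1.25103472,  0.46838554, -0.0115986 ,  1.60363244,  0.00599271,
        1.07137872, -0.05631078]), 'joint_vel': array([ 2.86431122e-05, -6.37523518e-04,  1.19155823e-04,  2.80576409e-04,
        2.90522341e-04, -2.36483261e-03, -1.03925500e-03]), 'joint_efforts': array([-1.24233753e-03, -5.32404399e+01,  2.09412578e-02, -2.51304638e+01,
        1.14281059e-02,  7.78208632e-03, -7.63154020e-06]), 'ee_pos': array([230.52451822, 607.15371474, 230.32923192]), 'tool_rot': array([-5.66795372e-01, -3.08983411e+00,  2.76139421e-03]), 'contact_force': array([ 0.39899311, -0.0136934 , -0.35203928]), 'torque': array([ 0.03601999, -0.04089548,  0.0058021 ]), 'finger_gap': 85.29283001551146}
side {'K': array([[356.08884987,   0.        , 259.46665865],
       [  0.        , 356.08884987, 188.41062303],
       [  0.        ,   0.        ,   1.        ]]), 'R': array([[ 0.99747153, -0.07021252,  0.01098844],
       [-0.03548069, -0.62597608, -0.7790347 ],
       [ 0.06157649,  0.77667506, -0.62688451]]), 't': array([-528.407152  ,  123.78598881,  871.58433001])}
top {
[... 225 characters left out ...]
       [-9.94903126e-01,  2.20556007e-04, -1.00835116e-01],
       [ 1.00818569e-01,  2.04226326e-02, -9.94695196e-01]]), 't': array([ 54.63736645, 532.79494231, 929.4889956 ])}
wrist {'K': array([[293.75759695,   0.        , 251.07291302],
       [  0.        , 293.75759695, 191.36364477],
       [  0.        ,   0.        ,   1.        ]]), 'T_tool_cam': array([[ 1.28290416e-03, -9.63185945e-01, -2.68833014e-01,
         6.74130825e+01],
       [ 9.99999118e-01,  1.32769477e-03,  1.51993400e-05,
        -1.01807481e+00],
       [ 3.42288396e-04, -2.68832797e-01,  9.63186799e-01,
        -1.41642415e+02],
       [ 0.00000000e+00,  0.00000000e+00,  0.00000000e+00,
         1.00000000e+00]])}
```

View pics/top0.png

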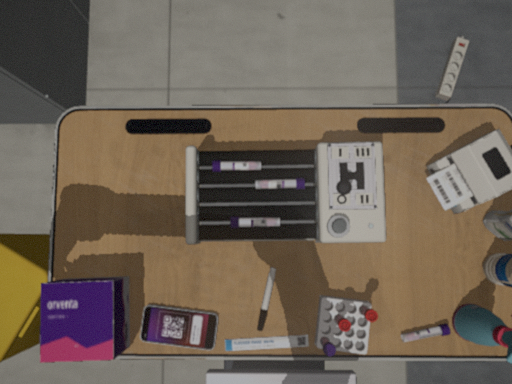

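View pics/side0.png

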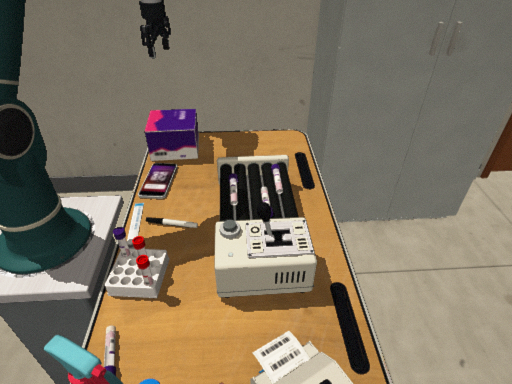

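```bash
python3 - <<'E'
import cv2
a=cv2.imread("pics/top0.png")[135:250,310:395]
cv2.imwrite("pics/topc.png",cv2.resize(a,None,fx=5,fy=5,interpolation=cv2.INTER_CUBIC))
a=cv2.imread("pics/side0.png")[205:305,205:325]
cv2.imwrite("pics/sidec.png",cv2.resize(a,None,fx=6,fy=6,interpolation=cv2.INTER_CUBIC))
E
```

```text
(no output)
```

View pics/topc.png

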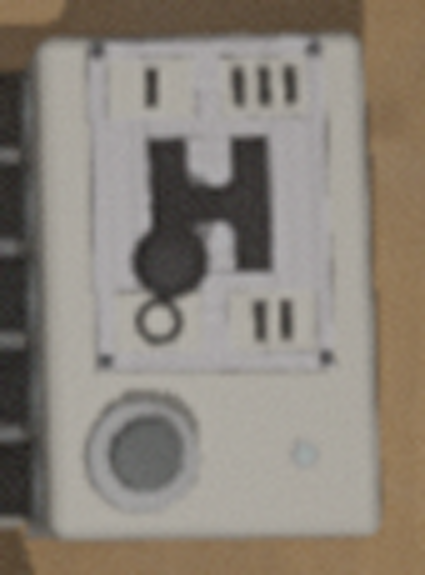

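View pics/sidec.png

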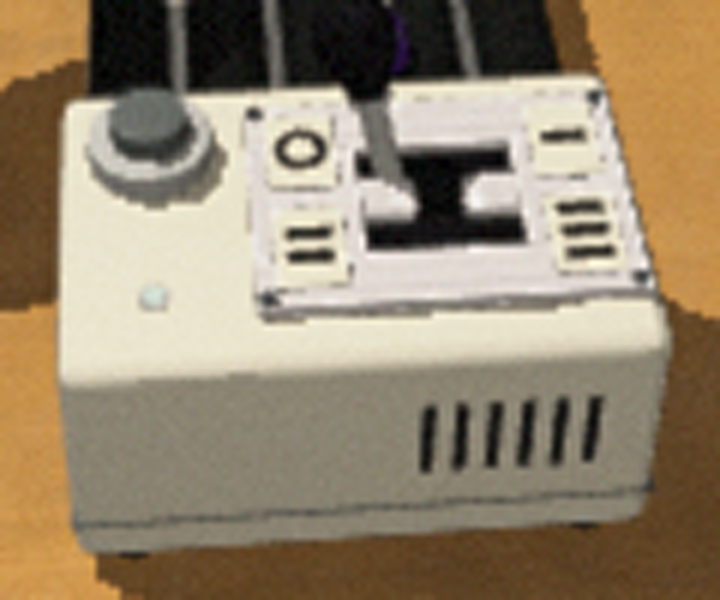

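The top view shows the ring at near-left (crop 159,320) and the three bars at far-right (265,86). The lever is in the near-left slot and the start button is at (146,455). Next I'll fit the mixer pose.

```bash
cat > h.py <<'E'
import numpy as np, cv2
from station import *
from scipy.optimize import least_squares
def proj(n,X):
    c=get_calibration(n); p=(c['R']@np.atleast_2d(X).T).T+c['t']; q=(c['K']@p.T).T; return q[:,:2]/q[:,2:]
def ray(n,uv,z):
    c=get_calibration(n); d=c['R'].T@np.linalg.inv(c['K'])@np.array([*uv,1.]); o=-c['R'].T@c['t']
    return o+d*(z-o[2])/d[2]
E
python3 - <<'E'
from h import *
L={'ring':(-46,22,116),'one':(46,22,116),'two':(-46,-22,116),'three':(46,-22,116),'start':(-98,30,130)}
top={'ring':(159,320),'one':(151,88),'two':(273,320),'three':(265,86),'start':(146,455)}
side={'ring':(300,150),'one':(565,135),'two':(310,242),'three':(587,230),'start':(150,118)}
def W(p,k):
    x,y,a=p; l=L[k]; return [x+l[0]*np.cos(a)-l[1]*np.sin(a),y+l[0]*np.sin(a)+l[1]*np.cos(a),l[2]]
obs=[('top',k,np.array(v)/5+[309.6,134.6]) for k,v in top.items()]+[('side',k,np.array(v)/6+[204.6,204.6]) for k,v in side.items()]
for use in(('top',),('side',),('top','side')):
    f=lambda p:np.concatenate([proj(n,W(p,k))[0]-o for n,k,o in obs if n in use])
    r=least_squares(f,[600,-200,0]); print(use,r.x,np.round(r.fun,1))
p=r.x
R=np.array([[np.cos(p[2]),-np.sin(p[2])],[np.sin(p[2]),np.cos(p[2])]])
# knob from both
kt=np.array([170,262])/5+[309.6,134.6]; k=ray('top',kt,114+47)
print('knob',k,R.T@(k[:2]-p[:2]))
for k in L: print(k,W(p,k))
E
```

```text
('top',) [ 5.57127998e+02 -1.36793663e+02  8.80368437e-03] [-0.2  0.2  0.2 -0.2 -0.2  0.  -0.1 -0.   0.2 -0. ]
('side',) [ 5.57305791e+02 -1.34210069e+02  2.08735773e-02] [ 0.3  0.1 -0.3  0.1  0.4  0.6 -0.2 -0.2 -0.1 -0.6]
('top', 'side') [ 5.57145693e+02 -1.35944710e+02  1.32041176e-02] [-0.5  0.3 -0.4 -0.1 -0.5 -0.  -0.6 -0.1 -0.   0.   0.3  0.6 -0.2  0.8
  0.3  1.1 -0.2  0.6 -0.1 -0.3]
knob [ 528.89020516 -112.08399819  161.        ] [-27.9379747  24.2317095]
ring [np.float64(510.85922128320453), np.float64(-114.5539993128458), 116]
one [np.float64(602.851201358594), np.float64(-113.33925579706312), 116]
two [np.float64(511.4401855733614), np.float64(-158.55016369672774), 116]
three [np.float64(603.432165648751), np.float64(-157.33542018094505), 116]
start [np.float64(458.75812441313366), np.float64(-107.24129085868908), 130]
```

```bash
cat >> h.py <<'E'
from scipy.spatial.transform import Rotation as Ro
def go(target,yaw=None):
    "print tool-frame delta to the world target; yaw = world angle (deg) of tool x, tool down"
    s=sense(); R=Ro.from_rotvec(s['tool_rot']); d=R.inv().apply(np.array(target)-s['ee_pos'])
    print('pos',s['ee_pos'].round(1),'F',s['contact_force'].round(1),'t',round(s['clock'],2),'gap',round(s['finger_gap'],1))
    print('tool delta',d.round(1), 'rows',np.linalg.norm(d)/41.7)
    a=np.deg2rad(yaw if yaw is not None else 180.6)
    T=Ro.from_matrix(np.array([[np.cos(a),np.sin(a),0],[np.sin(a),-np.cos(a),0],[0,0,-1]]).T) if 0 else Ro.from_matrix(np.column_stack([[np.cos(a),np.sin(a),0],[np.sin(a),-np.cos(a),0],[0,0,-1]]))
    print('rot',(R.inv()*T).as_rotvec(degrees=True).round(2))
E
python3 -c "
from h import *
go([400,300,270]);go([485,-112,230])"
```

```text
pos [230.5 607.3 230.6] F [1.4 0.9 0.2] t 0.15 gap 85.5
tool delta [-267.5 -227.2  -39.1] rows 8.468338060025342
rot [-8.000e-02 -1.000e-02 -2.139e+01]
pos [230.5 607.3 230.6] F [1.4 0.9 0.2] t 0.15 gap 85.5
tool delta [-493.2 -582.1    1.4] rows 18.296809345082195
rot [-8.000e-02 -1.000e-02 -2.139e+01]
```

Request:
apply_moves(deltas=[{"claw":255,"translation":[-30,-25,-35],"rotation":[0,0,-4]},{"claw":255,"translation":[-58,-49,-40],"rotation":[0,0,-8]},{"claw":255,"translation":[-86,-73,-40],"rotation":[0,0,-13]},{"claw":255,"translation":[-114,-97,-40],"rotation":[0,0,-17]},{"claw":255,"translation":[-142,-121,-40],"rotation":[0,0,-21.4]}], newtons=60)

```text
clock: 0.57
ee_pos: [321.3, 442.3, 271.4]
tool_rot: [-0.022, 3.141, 0.0]
contact_force: [1.1, -0.1, -0.4]
finger_gap: 25.4
```

```bash
python3 -c "
from h import *
go([400,300,270]);go([485,-112,270])"
```

```text
pos [321.3 442.3 271.4] F [ 1.1 -0.1 -0.4] t 0.57 gap 25.4
tool delta [ -76.7 -143.4    1.5] rows 3.899364423823686
rot [0.01 0.02 0.2 ]
pos [321.3 442.3 271.4] F [ 1.1 -0.1 -0.4] t 0.57 gap 25.4
tool delta [-155.9 -556.5    1.4] rows 13.859532941823952
rot [0.01 0.02 0.2 ]
```

Request:
apply_moves(deltas=[{"claw":255,"translation":[-18,-36,0]},{"claw":255,"translation":[-36,-72,0]},{"claw":255,"translation":[-54,-108,0]},{"claw":255,"translation":[-72,-144,0]},{"claw":255,"translation":[-84,-183,0]}])

```text
$.deltas[0]: bad value
```

Request:
apply_moves(deltas=[{"claw":255,"translation":[-10,-39,0]},{"claw":255,"translation":[-20,-78,0]},{"claw":255,"translation":[-30,-117,0]},{"claw":255,"translation":[-40,-156,0]},{"claw":255,"translation":[-50,-195,0]}])

```text
$.deltas[0]: bad value
```

Request:
apply_moves(deltas=[{"claw":255,"translation":[-5,-39,0]},{"claw":255,"translation":[-10,-78,0]},{"claw":255,"translation":[-15,-117,0]},{"claw":255,"translation":[-19,-156,0]},{"claw":255,"translation":[-19,-175,0]}])

```text
$.deltas[0]: bad value
```

```bash
python3 -c "
from h import *
go([492,-111,200])
im=capture('wrist');cv2.imwrite('pics/w1.png',im)
im=capture('side');cv2.imwrite('pics/s1.png',im)"
```

```text
pos [321.3 442.3 271.4] F [ 1.1 -0.1 -0.4] t 0.57 gap 25.4
tool delta [-162.9 -555.6   71.4] rows 13.990360975948914
rot [0.01 0.02 0.2 ]
```

View pics/w1.png

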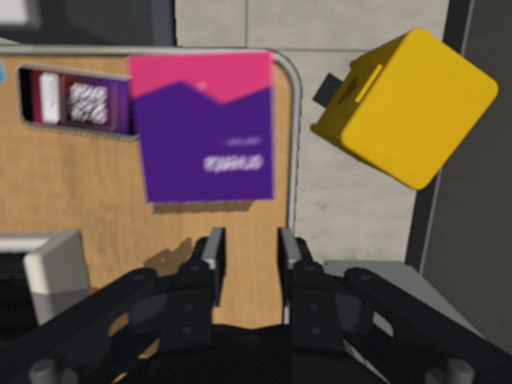

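View pics/s1.png

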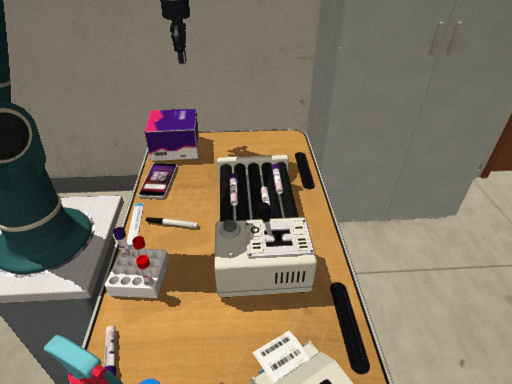

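Each row needs a rotation, so the moves were refused. The purple box is nearer the robot than the path, so the path is clear.

Request:
apply_moves(deltas=[{"claw":255,"translation":[-18,-36,0],"rotation":[0,0,0]},{"claw":255,"translation":[-36,-72,0],"rotation":[0,0,0]},{"claw":255,"translation":[-54,-108,0],"rotation":[0,0,0]},{"claw":255,"translation":[-72,-144,0],"rotation":[0,0,0]},{"claw":255,"translation":[-84,-183,0],"rotation":[0,0,0]}])

```text
clock: 1.08
ee_pos: [407.5, 260.9, 271.3]
tool_rot: [-0.016, 3.141, 0.001]
contact_force: [0.6, 0.5, 0.1]
finger_gap: 0.0
```

Request:
apply_moves(deltas=[{"claw":255,"translation":[-10,-39,0],"rotation":[0,0,0]},{"claw":255,"translation":[-20,-78,0],"rotation":[0,0,0]},{"claw":255,"translation":[-30,-117,0],"rotation":[0,0,0]},{"claw":255,"translation":[-40,-156,0],"rotation":[0,0,0]},{"claw":255,"translation":[-50,-195,0],"rotation":[0,0,0]}])

```text
clock: 1.5
ee_pos: [458.6, 66.1, 271.4]
tool_rot: [-0.017, 3.141, 0.001]
contact_force: [0.6, 0.7, -0.2]
finger_gap: 0.1
```

Request:
apply_moves(deltas=[{"claw":255,"translation":[-5,-39,0],"rotation":[0,0,0]},{"claw":255,"translation":[-10,-78,0],"rotation":[0,0,0]},{"claw":255,"translation":[-15,-117,0],"rotation":[0,0,0]},{"claw":255,"translation":[-19,-156,0],"rotation":[0,0,0]},{"claw":255,"translation":[-19,-175,0],"rotation":[0,0,0]}])

```text
clock: 1.92
ee_pos: [479.5, -112.0, 271.5]
tool_rot: [-0.008, 3.141, -0.003]
contact_force: [-0.5, 0.4, 0.2]
finger_gap: 0.0
```

```bash
python3 -c "
from h import *
go([490,-111,200])
im=capture('wrist');cv2.imwrite('pics/w2.png',im)
im=capture('side');cv2.imwrite('pics/s2.png',cv2.resize(im[130:310,150:350],None,fx=3.5,fy=3.3,interpolation=2))"
```

```text
pos [ 479.5 -112.   271.5] F [-0.5  0.4  0.2] t 1.92 gap 0.0
tool delta [-10.4   1.1  71.6] rows 1.7341693763801134
rot [-0.12  0.05 -0.31]
```

View pics/w2.png

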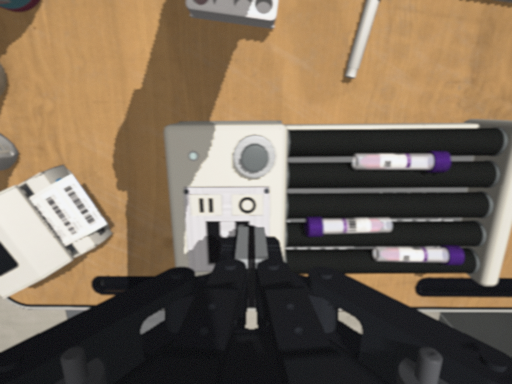

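View pics/s2.png

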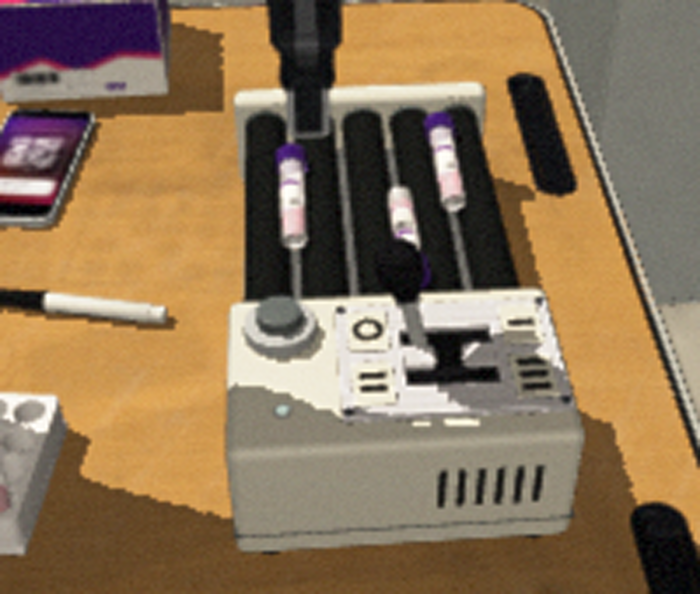

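```bash
python3 -c "
from h import *
s=sense();c=get_calibration('wrist');T=c['T_tool_cam'];R=Ro.from_rotvec(s['tool_rot']).as_matrix()
for uv,z in (((254,156),130),((246,204),116),((207,204),116)):
    d=R@T[:3,:3]@np.linalg.inv(c['K'])@np.array([*uv,1.]);o=s['ee_pos']+R@T[:3,3]
    print(o+d*(z-o[2])/d[2])
go([488,-111.5,158])
"
```

```text
[ 454.75182971 -109.80287824  130.        ]
[ 508.16096291 -117.80219961  116.        ]
[ 508.37095333 -159.24283214  116.        ]
pos [ 479.2 -111.1  271.3] F [-0.4  0.5 -0.2] t 2.02 gap -0.2
tool delta [ -8.8  -0.2 113.3] rows 2.7258630570554185
rot [-0.09  0.   -0.41]
```

Request:
apply_moves(deltas=[{"claw":255,"translation":[-4,0,40],"rotation":[0,0,0]},{"claw":255,"translation":[-8,0,80],"rotation":[0,0,0]},{"claw":255,"translation":[-8,0,113],"rotation":[0,0,0]},{"claw":255,"translation":[-8,0,113],"rotation":[0,0,0]}])

```text
clock: 2.35
ee_pos: [483.2, -104.7, 152.6]
tool_rot: [0.019, -3.129, -0.002]
contact_force: [-1.3, -0.9, -0.3]
finger_gap: -0.2
```

```bash
python3 -c "
from h import *
go([503,-111,158])
im=capture('side');cv2.imwrite('pics/s3.png',cv2.resize(im[180:310,190:330],None,fx=5,fy=4.5,interpolation=2))
im=capture('top');cv2.imwrite('pics/t3.png',cv2.resize(im[135:250,310:395],None,fx=5,fy=5,interpolation=2))"
```

```text
pos [ 483.2 -104.7  152.6] F [-1.3 -0.9 -0.3] t 2.35 gap -0.2
tool delta [-19.7  -6.6  -5.7] rows 0.5156666693141511
rot [ 0.07 -0.69  0.11]
```

View pics/s3.png

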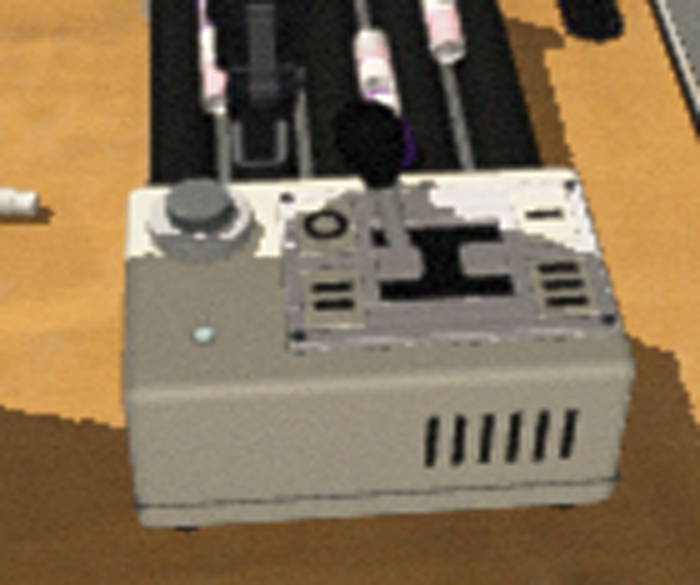

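View pics/t3.png

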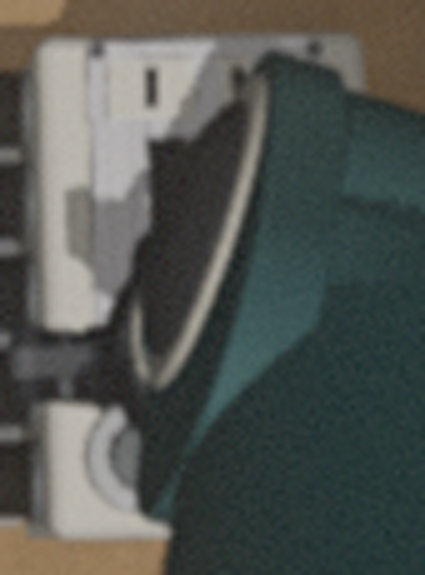

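Request:
apply_moves(deltas=[{"claw":255,"translation":[0,0,0],"rotation":[0,0,0]},{"claw":255,"translation":[0,0,0],"rotation":[0,0,0]}])

```text
clock: 2.62
ee_pos: [489.1, -107.0, 160.6]
tool_rot: [-0.017, 3.137, 0.0]
contact_force: [0.1, 0.7, 0.1]
finger_gap: -0.0
```

```bash
python3 -c "
from h import *
go([495,-112,158])"
```

```text
pos [ 489.1 -107.   160.6] F [0.1 0.7 0.1] t 2.62 gap -0.0
tool delta [-5.9 -5.1  2.6] rows 0.19667041653162384
rot [0.   0.24 0.03]
```

Request:
apply_moves(deltas=[{"claw":255,"translation":[-2,-3,1],"rotation":[0,0,0]},{"claw":255,"translation":[-4,-3,2],"rotation":[0,0,0]},{"claw":255,"translation":[-5,-3,2],"rotation":[0,0,0]},{"claw":255,"translation":[-5,-3,2],"rotation":[0,0,0]},{"claw":255,"translation":[-5,-3,2],"rotation":[0,0,0]}])

```text
clock: 3.03
ee_pos: [492.5, -110.0, 156.5]
tool_rot: [-0.017, 3.141, 0.0]
contact_force: [0.1, 0.5, -0.3]
finger_gap: 0.1
```

```bash
python3 -c "
from h import *
go([495,-112,158])
im=capture('wrist');cv2.imwrite('pics/w4.png',im)
"
```

```text
pos [ 492.5 -110.   156.5] F [ 0.1  0.5 -0.3] t 3.03 gap 0.1
tool delta [-2.4 -2.  -1.5] rows 0.08367629511173447
rot [0.   0.02 0.01]
```

View pics/w4.png

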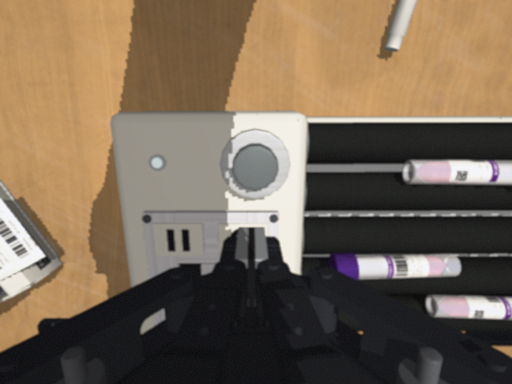

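Request:
apply_moves(deltas=[{"claw":255,"translation":[-4,-2,0],"rotation":[0,0,0]},{"claw":255,"translation":[-8,-2,0],"rotation":[0,0,0]},{"claw":255,"translation":[-12,-2,0],"rotation":[0,0,0]}])

```text
clock: 3.33
ee_pos: [504.4, -112.0, 156.3]
tool_rot: [0.016, -3.14, -0.0]
contact_force: [-2.6, 0.9, 2.4]
finger_gap: 0.3
```

Request:
apply_moves(deltas=[{"claw":255,"translation":[-3,0,0],"rotation":[0,0,0]},{"claw":255,"translation":[-6,0,0],"rotation":[0,0,0]},{"claw":255,"translation":[-9,0,0],"rotation":[0,0,0]},{"claw":255,"translation":[-12,0,0],"rotation":[0,0,0]}])

```text
clock: 3.67
ee_pos: [516.6, -111.6, 156.2]
tool_rot: [0.017, -3.141, -0.0]
contact_force: [-2.8, 0.3, 1.0]
finger_gap: -0.5
```

Request:
apply_moves(deltas=[{"claw":255,"translation":[-2,0,0],"rotation":[0,0,0]},{"claw":255,"translation":[-4,0,0],"rotation":[0,0,0]},{"claw":255,"translation":[-6,0,0],"rotation":[0,0,0]},{"claw":255,"translation":[-6,0,0],"rotation":[0,0,0]}])

```text
clock: 4.0
ee_pos: [522.9, -111.7, 156.3]
tool_rot: [-0.017, 3.141, -0.0]
contact_force: [-0.8, -0.1, 0.6]
finger_gap: -0.2
```

```bash
python3 -c "
from h import *
go([528,-112,158])
im=capture('side');cv2.imwrite('pics/s5.png',cv2.resize(im[190:280,205:325],None,fx=6,fy=6,interpolation=2))
im=capture('top');cv2.imwrite('pics/t5.png',cv2.resize(im[135:250,310:395],None,fx=5,fy=5,interpolation=2))"
```

```text
pos [ 522.9 -111.7  156.3] F [-0.8 -0.1  0.6] t 4.0 gap -0.2
tool delta [-5.1 -0.4 -1.7] rows 0.12877507359442059
rot [-0.01  0.03  0.02]
```

View pics/s5.png

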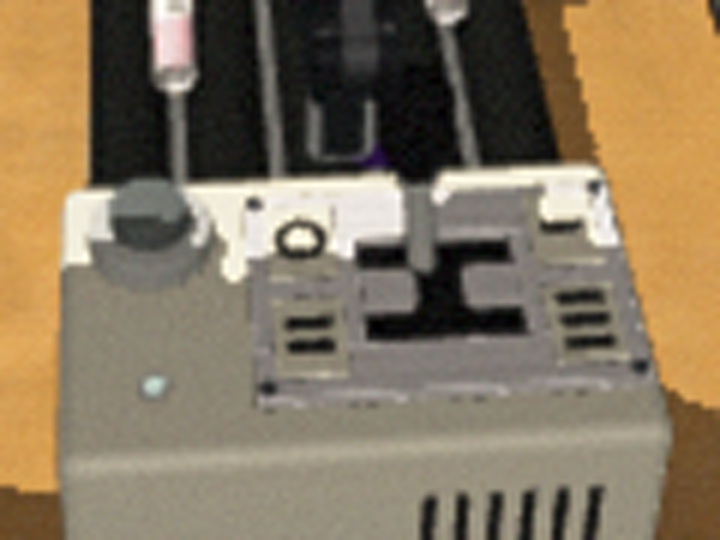

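View pics/t5.png

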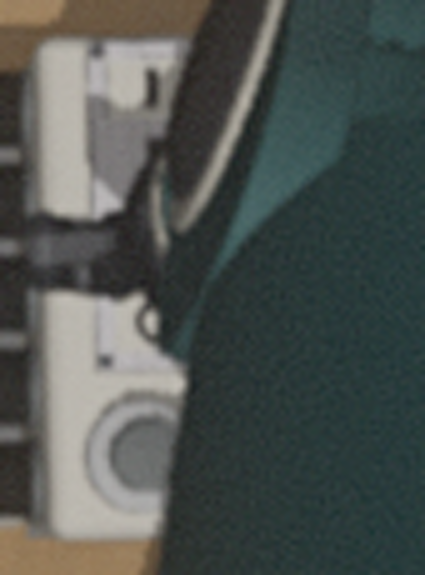

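Request:
apply_moves(deltas=[{"claw":255,"translation":[-2,0,0],"rotation":[0,0,0]},{"claw":255,"translation":[-4,0,0],"rotation":[0,0,0]},{"claw":255,"translation":[-6.5,0,0],"rotation":[0,0,0]},{"claw":255,"translation":[-6.5,0,0],"rotation":[0,0,0]}])

```text
clock: 4.43
ee_pos: [529.5, -111.7, 156.4]
tool_rot: [-0.017, 3.141, -0.0]
contact_force: [-0.8, -0.2, 1.0]
finger_gap: 0.3
```

Request:
apply_moves(deltas=[{"claw":255,"translation":[15,0,0],"rotation":[0,0,0]},{"claw":255,"translation":[15,0,-30],"rotation":[0,0,0]},{"claw":255,"translation":[15,0,-60],"rotation":[0,0,0]},{"claw":255,"translation":[15,30,-60],"rotation":[0,0,0]},{"claw":255,"translation":[15,45,-60],"rotation":[0,0,0]}])

```text
clock: 4.85
ee_pos: [515.4, -65.4, 218.4]
tool_rot: [-0.016, 3.136, 0.002]
contact_force: [-0.3, 0.7, -1.7]
finger_gap: 0.3
```

```bash
python3 -c "
from h import *
go([556,-65,220])
im=capture('side');cv2.imwrite('pics/s6.png',cv2.resize(im[190:280,205:325],None,fx=6,fy=6,interpolation=2))
im=capture('top');cv2.imwrite('pics/t6.png',cv2.resize(im[135:250,310:395],None,fx=5,fy=5,interpolation=2))"
```

```text
pos [515.4 -65.4 218.4] F [-0.3  0.7 -1.7] t 4.85 gap 0.3
tool delta [-40.6  -0.   -1.3] rows 0.9747587726872949
rot [ 0.05  0.33 -0.01]
```

View pics/s6.png

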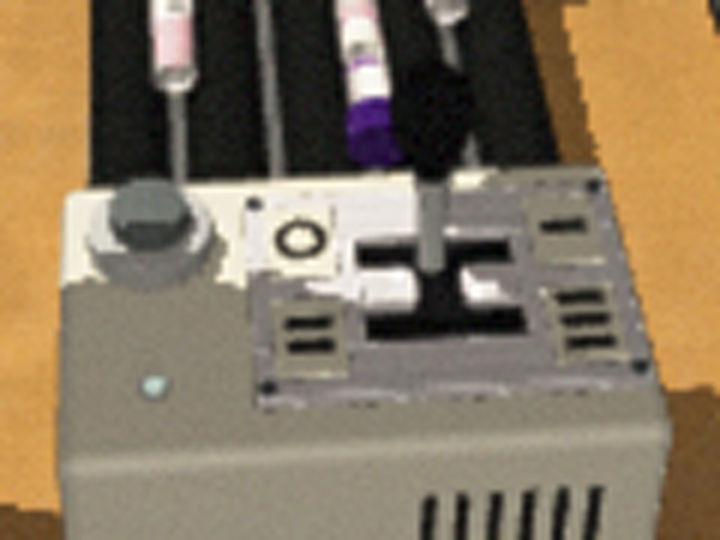

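View pics/t6.png

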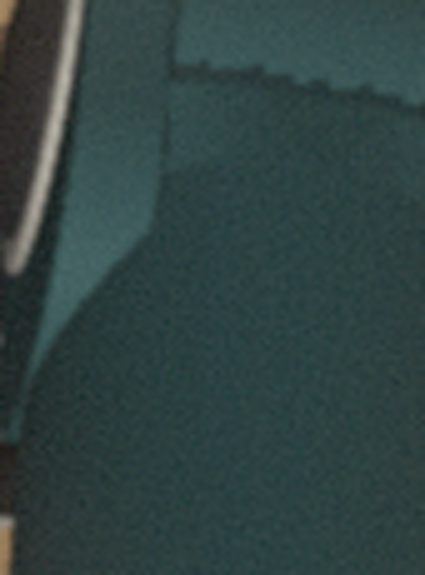

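Request:
apply_moves(deltas=[{"claw":255,"translation":[-20,4,0],"rotation":[0,0,0]},{"claw":255,"translation":[-40,6,0],"rotation":[0,0,0]},{"claw":255,"translation":[-40,6,20],"rotation":[0,0,0]},{"claw":255,"translation":[-40,6,40],"rotation":[0,0,0]},{"claw":255,"translation":[-40,6,60],"rotation":[0,0,0]}])

```text
clock: 5.37
ee_pos: [554.2, -61.4, 155.6]
tool_rot: [-0.016, 3.14, -0.001]
contact_force: [-0.7, -0.3, 0.3]
finger_gap: 0.1
```

Request:
apply_moves(deltas=[{"claw":255,"translation":[0,0,0],"rotation":[0,0,0]},{"claw":255,"translation":[0,0,0],"rotation":[0,0,0]},{"claw":255,"translation":[0,0,0],"rotation":[0,0,0]},{"claw":255,"translation":[0,0,0],"rotation":[0,0,0]}])

```text
clock: 5.7
ee_pos: [554.4, -60.9, 157.7]
tool_rot: [-0.016, 3.139, -0.0]
contact_force: [-0.1, -0.3, 0.0]
finger_gap: -0.1
```

```bash
python3 -c "
from h import *
go([555,-80,157])
im=capture('side');cv2.imwrite('pics/s7.png',cv2.resize(im[190:280,205:325],None,fx=6,fy=6,interpolation=2))"
```

```text
pos [554.4 -60.9 157.7] F [-0.1 -0.3  0. ] t 5.7 gap -0.1
tool delta [ -0.4 -19.1   0.7] rows 0.459289745593268
rot [-0.01  0.15 -0.02]
```

View pics/s7.png

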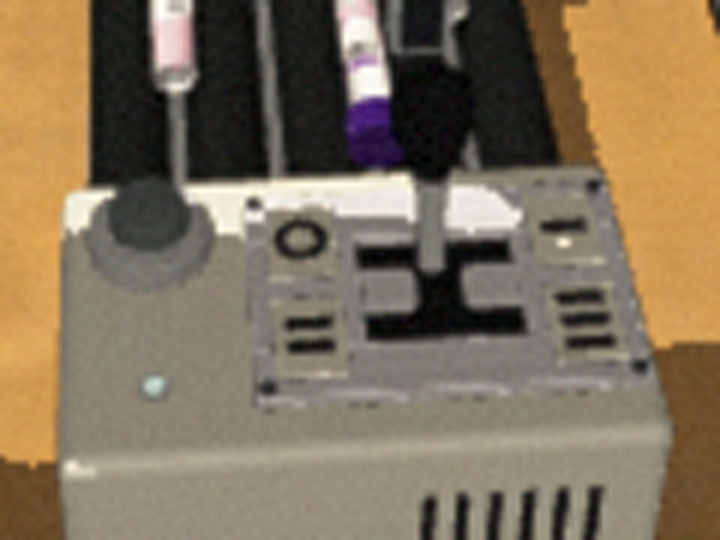

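Request:
apply_moves(deltas=[{"claw":255,"translation":[-2,-5,0],"rotation":[0,0,0]},{"claw":255,"translation":[-2,-10,0],"rotation":[0,0,0]},{"claw":255,"translation":[-2,-15,0],"rotation":[0,0,0]},{"claw":255,"translation":[-2,-20,0],"rotation":[0,0,0]}])

```text
clock: 6.08
ee_pos: [555.7, -81.2, 156.6]
tool_rot: [-0.016, 3.141, -0.0]
contact_force: [-1.0, 2.7, 1.4]
finger_gap: -0.0
```

Request:
apply_moves(deltas=[{"claw":255,"translation":[0,-3,0],"rotation":[0,0,0]},{"claw":255,"translation":[0,-6,0],"rotation":[0,0,0]},{"claw":255,"translation":[0,-9,0],"rotation":[0,0,0]},{"claw":255,"translation":[0,-12,0],"rotation":[0,0,0]}])

```text
clock: 6.42
ee_pos: [555.9, -92.2, 156.4]
tool_rot: [-0.017, 3.141, 0.001]
contact_force: [0.3, 2.5, 1.6]
finger_gap: 0.2
```

Request:
apply_moves(deltas=[{"claw":255,"translation":[0,-3,0],"rotation":[0,0,0]},{"claw":255,"translation":[0,-6,0],"rotation":[0,0,0]},{"claw":255,"translation":[0,-9,0],"rotation":[0,0,0]},{"claw":255,"translation":[0,-12,0],"rotation":[0,0,0]}])

```text
clock: 6.75
ee_pos: [555.9, -104.7, 156.3]
tool_rot: [0.017, -3.142, 0.0]
contact_force: [1.3, 2.2, 2.2]
finger_gap: -0.3
```

```bash
python3 -c "
from h import *
go([556,-134,157])
im=capture('side');cv2.imwrite('pics/s8.png',cv2.resize(im[190:280,205:325],None,fx=6,fy=6,interpolation=2))"
```

```text
pos [ 555.9 -104.7  156.3] F [1.3 2.2 2.2] t 6.75 gap -0.3
tool delta [  0.2 -29.3  -0.7] rows 0.7034648794597589
rot [-0.   -0.    0.02]
```

View pics/s8.png

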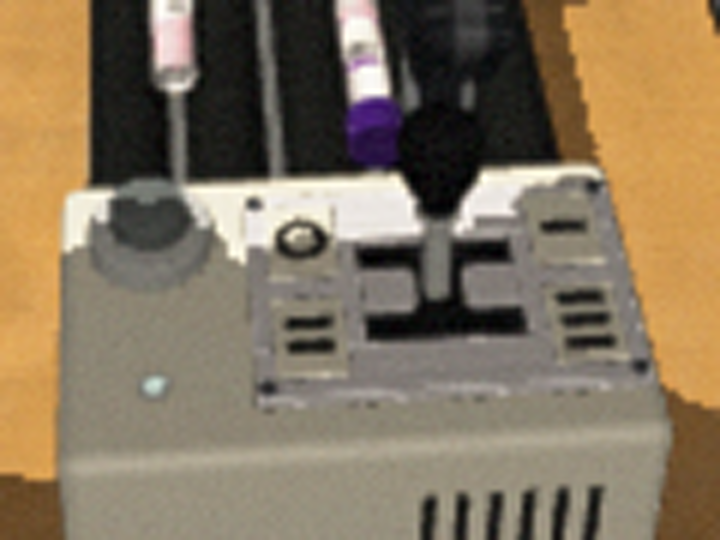

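The lever is moving along the lane, with the stem base near (438,290). I'll keep pushing.

Request:
apply_moves(deltas=[{"claw":255,"translation":[0,-3,0],"rotation":[0,0,0]},{"claw":255,"translation":[0,-6,0],"rotation":[0,0,0]},{"claw":255,"translation":[0,-9,0],"rotation":[0,0,0]},{"claw":255,"translation":[0,-12,0],"rotation":[0,0,0]},{"claw":255,"translation":[0,-15,0],"rotation":[0,0,0]}])

```text
clock: 7.22
ee_pos: [556.0, -119.7, 156.3]
tool_rot: [0.017, -3.141, -0.0]
contact_force: [0.3, 2.3, 2.1]
finger_gap: 0.2
```

Request:
apply_moves(deltas=[{"claw":255,"translation":[0,-2,0],"rotation":[0,0,0]},{"claw":255,"translation":[0,-4,0],"rotation":[0,0,0]},{"claw":255,"translation":[0,-6,0],"rotation":[0,0,0]}])

```text
clock: 7.47
ee_pos: [556.1, -125.6, 156.3]
tool_rot: [-0.017, 3.142, -0.0]
contact_force: [-0.9, 1.2, 2.2]
finger_gap: -0.1
```

```bash
python3 -c "
from h import *
go([556,-134,157])
im=capture('side');cv2.imwrite('pics/s9.png',cv2.resize(im[190:280,205:325],None,fx=6,fy=6,interpolation=2))"
```

```text
pos [ 556.1 -125.6  156.3] F [-0.9  1.2  2.2] t 7.47 gap -0.1
tool delta [ 0.2 -8.4 -0.7] rows 0.2022403120812432
rot [-0.    0.    0.01]
```

View pics/s9.png

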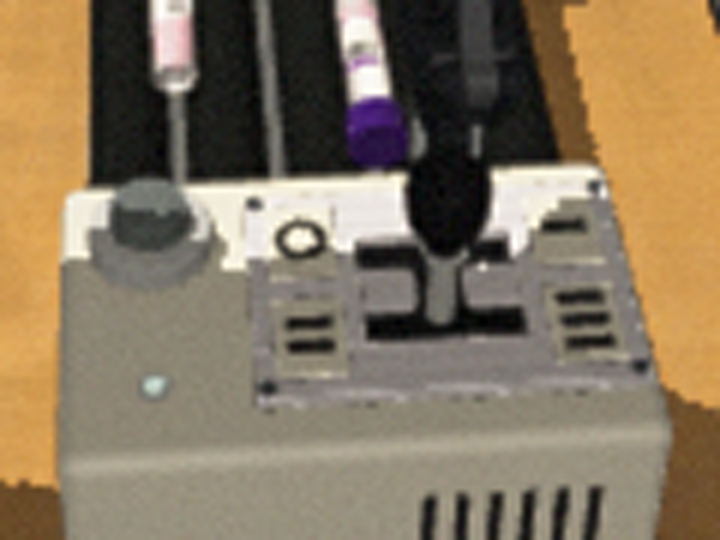

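Request:
apply_moves(deltas=[{"claw":255,"translation":[0,-2,0],"rotation":[0,0,0]},{"claw":255,"translation":[0,-4,0],"rotation":[0,0,0]},{"claw":255,"translation":[0,-6,0],"rotation":[0,0,0]},{"claw":255,"translation":[0,-6,0],"rotation":[0,0,0]}])

```text
clock: 7.85
ee_pos: [556.0, -131.9, 156.2]
tool_rot: [0.016, -3.141, 0.001]
contact_force: [0.7, 0.6, 1.0]
finger_gap: -0.0
```

Request:
apply_moves(deltas=[{"claw":255,"translation":[0,-1,0],"rotation":[0,0,0]},{"claw":255,"translation":[0,-2,0],"rotation":[0,0,0]}])

```text
clock: 8.02
ee_pos: [556.1, -133.3, 156.1]
tool_rot: [0.017, -3.141, -0.0]
contact_force: [-0.1, 2.5, -0.7]
finger_gap: 0.2
```

```bash
python3 -c "
from h import *
go([556,-134,157])
im=capture('side');cv2.imwrite('pics/s10.png',cv2.resize(im[190:280,205:325],None,fx=6,fy=6,interpolation=2))"
```

```text
pos [ 556.1 -133.3  156.1] F [-0.1  2.5 -0.7] t 8.02 gap 0.2
tool delta [ 0.1 -0.7 -0.9] rows 0.027297506466873844
rot [ 0.01 -0.02  0.02]
```

View pics/s10.png

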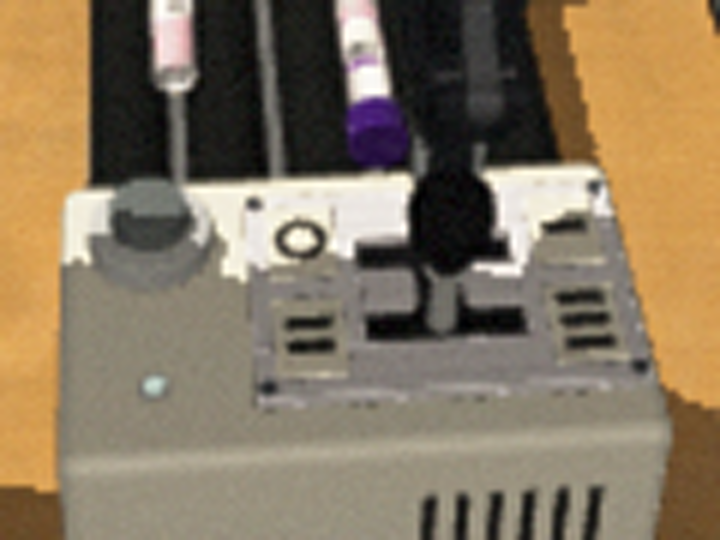

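Request:
apply_moves(deltas=[{"claw":255,"translation":[0,-1,0],"rotation":[0,0,0]},{"claw":255,"translation":[0,-1,0],"rotation":[0,0,0]}])

```text
clock: 8.23
ee_pos: [556.1, -134.5, 156.1]
tool_rot: [0.017, -3.141, 0.0]
contact_force: [1.0, 1.4, -1.5]
finger_gap: 0.2
```

Request:
apply_moves(deltas=[{"claw":255,"translation":[0,-1,0],"rotation":[0,0,0]},{"claw":255,"translation":[0,-1,0],"rotation":[0,0,0]}])

```text
clock: 8.4
ee_pos: [556.1, -135.5, 156.2]
tool_rot: [0.017, -3.141, 0.0]
contact_force: [-0.1, 1.4, -1.2]
finger_gap: -0.3
```

Request:
apply_moves(deltas=[{"claw":255,"translation":[0,-1.5,0],"rotation":[0,0,0]},{"claw":255,"translation":[0,-1.5,0],"rotation":[0,0,0]}])

```text
clock: 8.57
ee_pos: [556.1, -137.2, 156.3]
tool_rot: [0.016, -3.141, 0.0]
contact_force: [0.1, 0.9, -0.2]
finger_gap: -0.2
```

```bash
python3 -c "
from h import *
go([515,-163,230])
im=capture('side');cv2.imwrite('pics/s11.png',cv2.resize(im[190:280,205:325],None,fx=6,fy=6,interpolation=2))"
```

```text
pos [ 556.1 -137.2  156.3] F [ 0.1  0.9 -0.2] t 8.57 gap -0.2
tool delta [ 41.4 -25.4 -73.7] rows 2.1170458822531284
rot [-0.01 -0.   -0.  ]
```

View pics/s11.png

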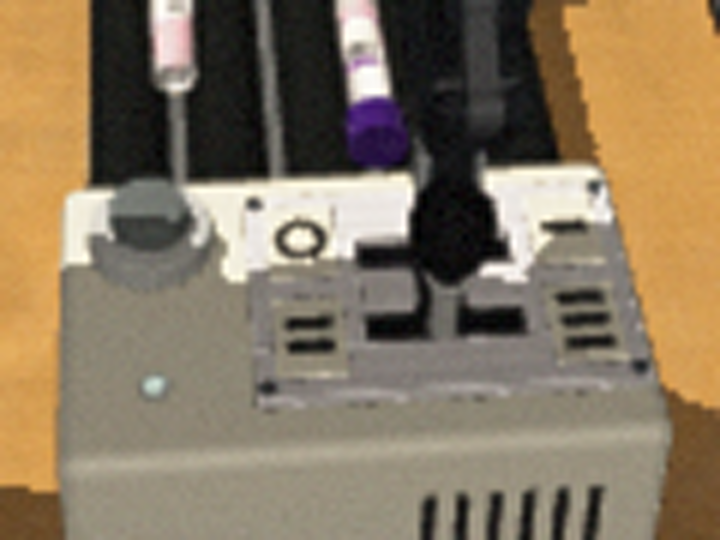

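Request:
apply_moves(deltas=[{"claw":255,"translation":[0,-1,0],"rotation":[0,0,0]},{"claw":255,"translation":[0,-1.5,0],"rotation":[0,0,0]}])

```text
clock: 8.78
ee_pos: [556.1, -137.7, 156.2]
tool_rot: [0.017, -3.141, -0.002]
contact_force: [-0.3, 2.3, 0.4]
finger_gap: -0.2
```

Request:
apply_moves(deltas=[{"claw":255,"translation":[0,-0.7,0],"rotation":[0,0,0]},{"claw":255,"translation":[0,-0.7,0],"rotation":[0,0,0]}])

```text
clock: 8.95
ee_pos: [556.2, -137.8, 156.1]
tool_rot: [0.018, -3.141, -0.003]
contact_force: [0.3, 4.7, -0.8]
finger_gap: 0.1
```

Request:
apply_moves(deltas=[{"claw":255,"translation":[0,12,0],"rotation":[0,0,0]},{"claw":255,"translation":[0,14,-35],"rotation":[0,0,0]},{"claw":255,"translation":[10,10,-65],"rotation":[0,0,0]},{"claw":255,"translation":[30,-10,-65],"rotation":[0,0,0]},{"claw":255,"translation":[44,-27,-65],"rotation":[0,0,0]}])

```text
clock: 9.37
ee_pos: [512.9, -167.4, 223.4]
tool_rot: [-0.019, 3.137, -0.003]
contact_force: [-0.1, -0.6, -0.3]
finger_gap: 0.0
```

Request:
apply_moves(deltas=[{"claw":255,"translation":[0,0,0],"rotation":[0,0,0]},{"claw":255,"translation":[0,0,20],"rotation":[0,0,0]},{"claw":255,"translation":[0,0,40],"rotation":[0,0,0]},{"claw":255,"translation":[0,0,65],"rotation":[0,0,0]},{"claw":255,"translation":[0,0,65],"rotation":[0,0,0]}])

```text
clock: 9.78
ee_pos: [510.0, -165.5, 152.6]
tool_rot: [0.017, -3.135, -0.001]
contact_force: [-1.1, 1.8, -0.5]
finger_gap: 0.3
```

Request:
apply_moves(deltas=[{"claw":255,"translation":[0,0,0],"rotation":[0,0,0]},{"claw":255,"translation":[0,0,0],"rotation":[0,0,0]},{"claw":255,"translation":[0,0,0],"rotation":[0,0,0]}])

```text
clock: 10.03
ee_pos: [513.7, -166.9, 157.8]
tool_rot: [-0.017, 3.139, -0.001]
contact_force: [0.4, 0.1, 0.3]
finger_gap: 0.1
```

```bash
python3 -c "
from h import *
go([528,-164,157])
im=capture('side');cv2.imwrite('pics/s12.png',cv2.resize(im[190:280,205:325],None,fx=6,fy=6,interpolation=2))"
```

```text
pos [ 513.7 -166.9  157.8] F [0.4 0.1 0.3] t 10.03 gap 0.1
tool delta [-14.4   2.7   0.8] rows 0.3513550132611157
rot [-0.04  0.15  0.01]
```

View pics/s12.png

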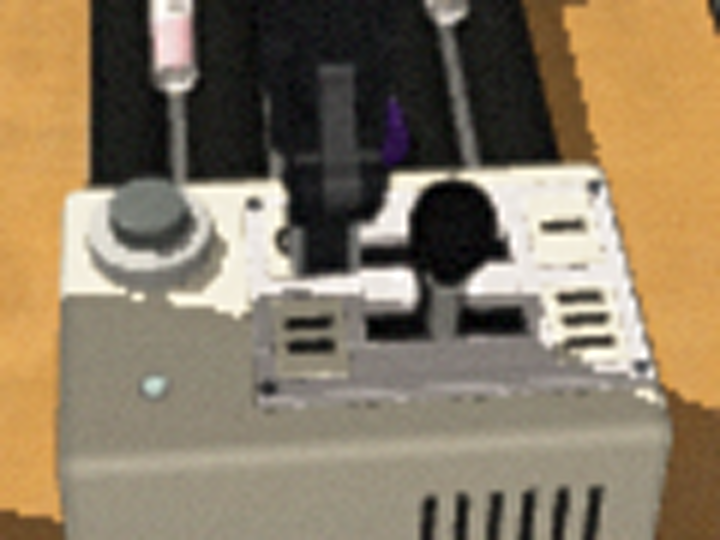

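Request:
apply_moves(deltas=[{"claw":255,"translation":[-5,2,1],"rotation":[0,0,0]},{"claw":255,"translation":[-10,2,1],"rotation":[0,0,0]},{"claw":255,"translation":[-14,2,1],"rotation":[0,0,0]},{"claw":255,"translation":[-18,2,1],"rotation":[0,0,0]}])

```text
clock: 10.42
ee_pos: [531.2, -164.2, 155.5]
tool_rot: [-0.017, 3.141, 0.0]
contact_force: [-2.4, 0.8, 2.5]
finger_gap: 0.1
```

Request:
apply_moves(deltas=[{"claw":255,"translation":[-4,0,0],"rotation":[0,0,0]},{"claw":255,"translation":[-8,0,0],"rotation":[0,0,0]},{"claw":255,"translation":[-12,0,0],"rotation":[0,0,0]},{"claw":255,"translation":[-16,0,0],"rotation":[0,0,0]}])

```text
clock: 10.75
ee_pos: [546.7, -164.3, 155.2]
tool_rot: [0.016, -3.141, -0.0]
contact_force: [-2.4, -0.8, 1.8]
finger_gap: 0.3
```

Request:
apply_moves(deltas=[{"claw":255,"translation":[-2,0,0],"rotation":[0,0,0]},{"claw":255,"translation":[-4,0,0],"rotation":[0,0,0]},{"claw":255,"translation":[-6,0,0],"rotation":[0,0,0]},{"claw":255,"translation":[-8,0,0],"rotation":[0,0,0]}])

```text
clock: 11.08
ee_pos: [554.4, -164.1, 155.1]
tool_rot: [0.017, -3.141, -0.0]
contact_force: [-1.8, -0.7, 0.7]
finger_gap: -0.0
```

```bash
python3 -c "
from h import *
go([563,-164,157])
im=capture('side');cv2.imwrite('pics/s13.png',cv2.resize(im[190:280,205:325],None,fx=6,fy=6,interpolation=2))"
```

```text
pos [ 554.4 -164.1  155.1] F [-1.8 -0.7  0.7] t 11.08 gap -0.0
tool delta [-8.6 -0.  -1.9] rows 0.21035245569314262
rot [ 0.01 -0.03  0.01]
```

View pics/s13.png

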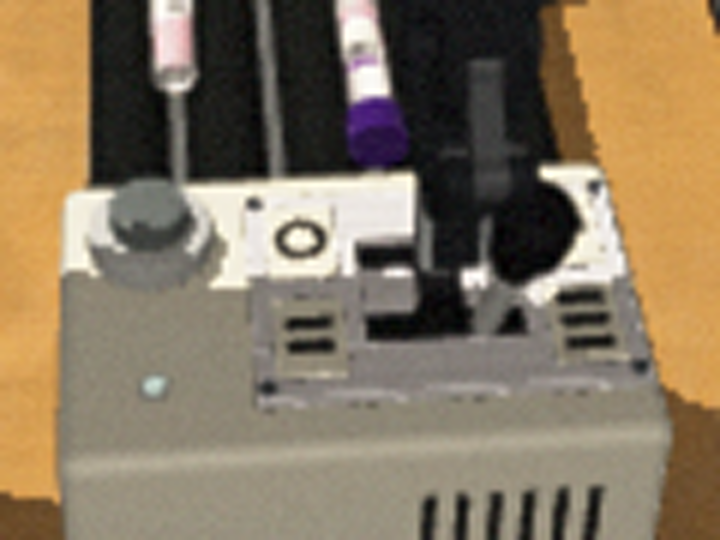

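Request:
apply_moves(deltas=[{"claw":255,"translation":[-2,0,0],"rotation":[0,0,0]},{"claw":255,"translation":[-4,0,0],"rotation":[0,0,0]},{"claw":255,"translation":[-5,0,0],"rotation":[0,0,0]}])

```text
clock: 11.38
ee_pos: [559.5, -164.0, 155.0]
tool_rot: [0.017, -3.141, -0.0]
contact_force: [-1.7, -0.8, -2.1]
finger_gap: 0.1
```

Request:
apply_moves(deltas=[{"claw":255,"translation":[-1,0,0],"rotation":[0,0,0]},{"claw":255,"translation":[-2,0,0],"rotation":[0,0,0]}])

```text
clock: 11.55
ee_pos: [561.4, -164.0, 155.1]
tool_rot: [0.017, -3.141, -0.0]
contact_force: [-1.8, -0.8, -1.0]
finger_gap: -0.1
```

Request:
apply_moves(deltas=[{"claw":255,"translation":[-1,0,0],"rotation":[0,0,0]},{"claw":255,"translation":[-1,0,0],"rotation":[0,0,0]}])

```text
clock: 11.72
ee_pos: [562.7, -164.0, 155.3]
tool_rot: [-0.017, 3.141, -0.0]
contact_force: [-1.8, 0.6, -0.9]
finger_gap: 0.1
```

Request:
apply_moves(deltas=[{"claw":255,"translation":[-1,0,0],"rotation":[0,0,0]},{"claw":255,"translation":[-1,0,0],"rotation":[0,0,0]}])

```text
clock: 11.88
ee_pos: [563.7, -164.0, 155.3]
tool_rot: [-0.017, 3.141, -0.0]
contact_force: [-1.6, 0.1, -1.5]
finger_gap: 0.1
```

Request:
apply_moves(deltas=[{"claw":255,"translation":[-1,0,0],"rotation":[0,0,0]},{"claw":255,"translation":[-1,0,0],"rotation":[0,0,0]}])

```text
clock: 12.05
ee_pos: [564.4, -164.0, 155.2]
tool_rot: [0.017, -3.141, -0.0]
contact_force: [-2.4, -0.1, -0.6]
finger_gap: -0.0
```

```bash
python3 -c "
from h import *
go([563,-164,157])
im=capture('side');cv2.imwrite('pics/s14.png',cv2.resize(im[190:280,205:325],None,fx=6,fy=6,interpolation=2))"
```

```text
pos [ 564.4 -164.   155.2] F [-2.4 -0.1 -0.6] t 12.05 gap -0.0
tool delta [ 1.4 -0.  -1.8] rows 0.05407125944503209
rot [ 0.   -0.02  0.01]
```

View pics/s14.png

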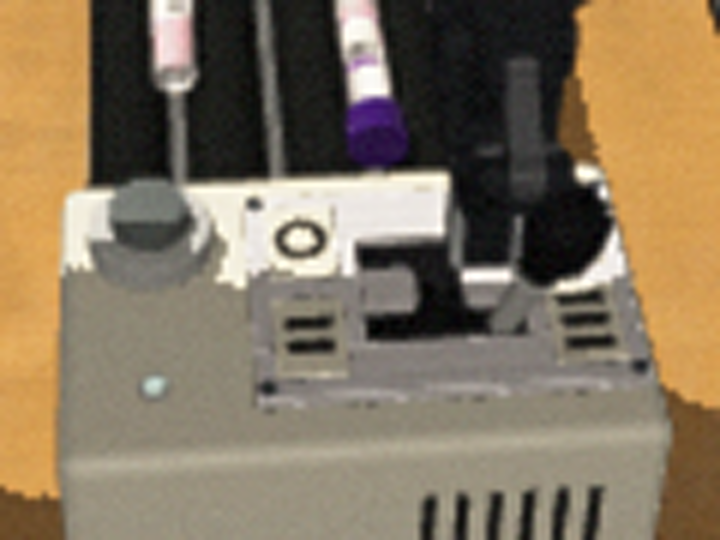

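Request:
apply_moves(deltas=[{"claw":255,"translation":[-1,0,0],"rotation":[0,0,0]},{"claw":255,"translation":[-1,0,0],"rotation":[0,0,0]}])

```text
clock: 12.27
ee_pos: [565.0, -163.9, 155.1]
tool_rot: [0.017, -3.14, -0.0]
contact_force: [-3.8, -0.3, 0.1]
finger_gap: 0.4
```

Request:
apply_moves(deltas=[{"claw":255,"translation":[-1,0,0],"rotation":[0,0,0]},{"claw":255,"translation":[-1,0,0],"rotation":[0,0,0]}])

```text
clock: 12.43
ee_pos: [565.7, -163.9, 155.0]
tool_rot: [0.017, -3.14, -0.001]
contact_force: [-5.2, 0.8, -0.2]
finger_gap: -0.2
```

Request:
apply_moves(deltas=[{"claw":255,"translation":[-1.5,0,0],"rotation":[0,0,0]},{"claw":255,"translation":[-1.5,0,0],"rotation":[0,0,0]},{"claw":255,"translation":[-1.5,0,0],"rotation":[0,0,0]}])

```text
clock: 12.68
ee_pos: [566.4, -163.9, 154.8]
tool_rot: [0.016, -3.138, -0.001]
contact_force: [-7.7, -0.2, 0.5]
finger_gap: -0.0
```

Request:
apply_moves(deltas=[{"claw":255,"translation":[8,0,0],"rotation":[0,0,0]},{"claw":255,"translation":[20,0,0],"rotation":[0,0,0]},{"claw":255,"translation":[20,0,-30],"rotation":[0,0,0]},{"claw":255,"translation":[50,15,-50],"rotation":[0,0,0]},{"claw":255,"translation":[80,35,-50],"rotation":[0,0,0]}])

```text
clock: 13.1
ee_pos: [491.4, -131.9, 209.5]
tool_rot: [-0.012, 3.13, -0.004]
contact_force: [0.8, 0.2, 1.0]
finger_gap: -0.2
```

Request:
apply_moves(deltas=[{"claw":255,"translation":[20,15,0],"rotation":[0,0,0]},{"claw":255,"translation":[30,20,0],"rotation":[0,0,0]},{"claw":255,"translation":[30,20,0],"rotation":[0,0,0]},{"claw":255,"translation":[30,20,0],"rotation":[0,0,0]},{"claw":255,"translation":[30,20,0],"rotation":[0,0,0]}])

```text
clock: 13.52
ee_pos: [459.2, -110.9, 205.8]
tool_rot: [-0.016, 3.139, -0.001]
contact_force: [0.1, 0.1, 0.6]
finger_gap: 0.1
```

```bash
python3 -c "
from h import *
go([457,-108.5,150])
im=capture('side');cv2.imwrite('pics/s15.png',cv2.resize(im[190:280,205:325],None,fx=6,fy=6,interpolation=2))
im=capture('wrist');cv2.imwrite('pics/w15.png',im)"
```

```text
pos [ 459.2 -110.9  205.8] F [0.1 0.1 0.6] t 13.52 gap 0.1
tool delta [ 2.3  2.5 55.8] rows 1.3412516254171474
rot [-0.05  0.16 -0.02]
```

View pics/s15.png

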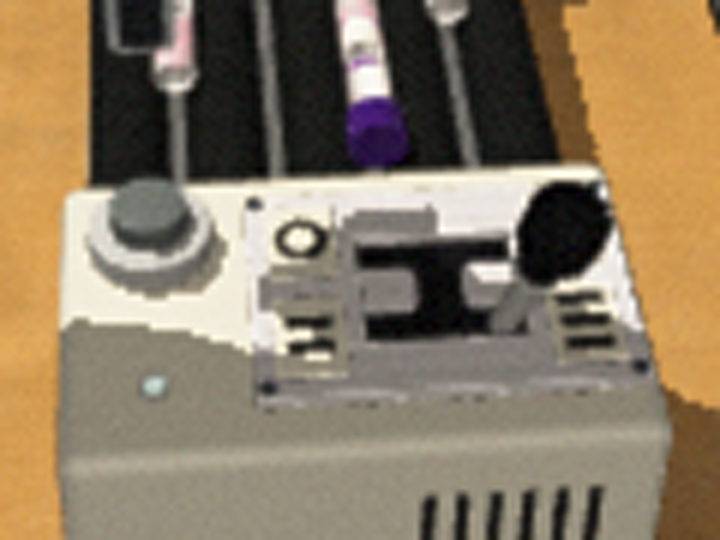

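View pics/w15.png

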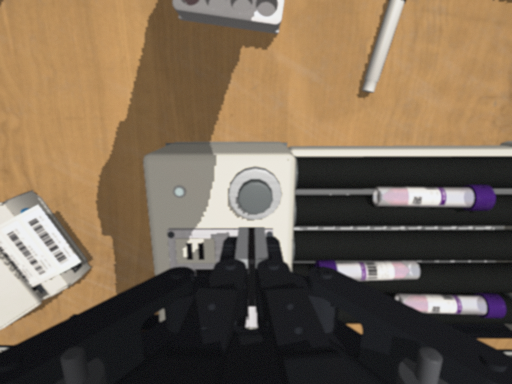

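Request:
apply_moves(deltas=[{"claw":255,"translation":[2,2,20],"rotation":[0,0,0]},{"claw":255,"translation":[2,2,40],"rotation":[0,0,0]},{"claw":255,"translation":[2,2,60],"rotation":[0,0,0]},{"claw":255,"translation":[2,2,65],"rotation":[0,0,0]},{"claw":255,"translation":[2,2,65],"rotation":[0,0,0]}])

```text
clock: 14.03
ee_pos: [454.8, -108.6, 138.8]
tool_rot: [0.016, -3.138, 0.001]
contact_force: [-0.7, 0.4, 1.0]
finger_gap: -0.5
```

Request:
apply_moves(deltas=[{"claw":255,"translation":[0,0,0],"rotation":[0,0,0]},{"claw":255,"translation":[0,0,0],"rotation":[0,0,0]},{"claw":255,"translation":[0,0,0],"rotation":[0,0,0]}])

```text
clock: 14.28
ee_pos: [456.3, -108.4, 141.3]
tool_rot: [-0.016, 3.139, -0.0]
contact_force: [-0.9, -0.1, -0.2]
finger_gap: -0.6
```

```bash
python3 -c "
from h import *
go([457,-108.5,130])
im=capture('side');cv2.imwrite('pics/s16.png',cv2.resize(im[190:280,205:325],None,fx=6,fy=6,interpolation=2))"
```

```text
pos [ 456.3 -108.4  141.3] F [-0.9 -0.1 -0.2] t 14.28 gap -0.6
tool delta [-0.7 -0.1 11.3] rows 0.27073419132986387
rot [-0.01  0.12  0.  ]
```

View pics/s16.png

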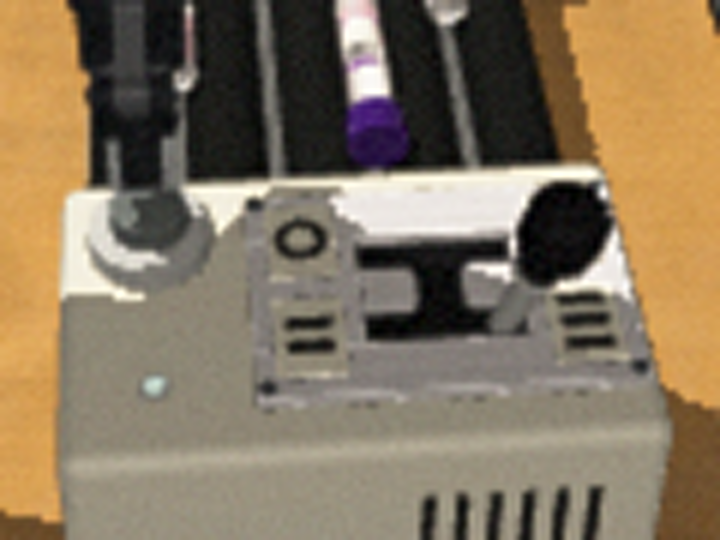

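Well aligned over the button (finger column about 145, button 150). I'll press it in steps.

Request:
apply_moves(deltas=[{"claw":255,"translation":[0,0,4],"rotation":[0,0,0]},{"claw":255,"translation":[0,0,8],"rotation":[0,0,0]},{"claw":255,"translation":[0,0,10],"rotation":[0,0,0]},{"claw":255,"translation":[0,0,12],"rotation":[0,0,0]}])

```text
clock: 14.67
ee_pos: [455.3, -108.0, 128.0]
tool_rot: [0.017, -3.141, -0.0]
contact_force: [-0.7, 0.6, 1.5]
finger_gap: 0.2
```

Request:
apply_moves(deltas=[{"claw":255,"translation":[0,0,2],"rotation":[0,0,0]},{"claw":255,"translation":[0,0,4],"rotation":[0,0,0]},{"claw":255,"translation":[0,0,4],"rotation":[0,0,0]}])

```text
clock: 14.92
ee_pos: [455.3, -108.0, 124.2]
tool_rot: [0.017, -3.141, -0.001]
contact_force: [-0.9, 1.6, 3.2]
finger_gap: -0.2
```

Request:
apply_moves(deltas=[{"claw":255,"translation":[0,0,1],"rotation":[0,0,0]},{"claw":255,"translation":[0,0,2],"rotation":[0,0,0]},{"claw":255,"translation":[0,0,2],"rotation":[0,0,0]}])

```text
clock: 15.17
ee_pos: [455.4, -108.1, 123.8]
tool_rot: [0.016, -3.141, -0.002]
contact_force: [-7.3, 1.7, 20.0]
finger_gap: -0.0
```

The button has bottomed at 123.8 mm with 20 N on it. I'll release and retreat straight up.

Request:
apply_moves(deltas=[{"claw":255,"translation":[0,0,0],"rotation":[0,0,0]},{"claw":255,"translation":[0,0,-15],"rotation":[0,0,0]},{"claw":255,"translation":[0,0,-40],"rotation":[0,0,0]},{"claw":255,"translation":[0,0,-75],"rotation":[0,0,0]},{"claw":255,"translation":[10,0,-110],"rotation":[0,0,0]}])

```text
clock: 15.58
ee_pos: [446.0, -108.3, 233.1]
tool_rot: [0.017, -3.141, 0.002]
contact_force: [1.3, 0.4, 0.1]
finger_gap: -0.0
```

Request:
apply_moves(deltas=[{"claw":255,"translation":[0,40,0],"rotation":[0,0,0]},{"claw":255,"translation":[0,80,0],"rotation":[0,0,0]},{"claw":255,"translation":[0,120,0],"rotation":[0,0,0]},{"claw":255,"translation":[0,160,0],"rotation":[0,0,0]},{"claw":255,"translation":[0,200,0],"rotation":[0,0,0]}])

```text
clock: 16.0
ee_pos: [443.0, 93.5, 232.5]
tool_rot: [-0.016, 3.141, 0.001]
contact_force: [0.9, -0.2, -0.0]
finger_gap: 0.3
```

Request:
apply_moves(deltas=[{"claw":255,"translation":[10,40,0],"rotation":[0,0,0]},{"claw":255,"translation":[20,80,0],"rotation":[0,0,0]},{"claw":255,"translation":[30,120,0],"rotation":[0,0,0]},{"claw":255,"translation":[40,160,0],"rotation":[0,0,0]},{"claw":255,"translation":[40,180,0],"rotation":[0,0,0]}])

```text
clock: 16.42
ee_pos: [398.7, 276.4, 232.1]
tool_rot: [0.027, -3.141, -0.003]
contact_force: [-0.1, 0.1, 0.2]
finger_gap: -0.2
```

Request:
apply_moves(deltas=[{"claw":255,"translation":[0,0,0],"rotation":[0,0,0]},{"claw":255,"translation":[0,0,0],"rotation":[0,0,0]},{"claw":255,"translation":[0,0,0],"rotation":[0,0,0]},{"claw":255,"translation":[0,0,0],"rotation":[0,0,0]}])

```text
clock: 16.75
ee_pos: [401.8, 269.7, 232.1]
tool_rot: [0.013, -3.141, 0.001]
contact_force: [-0.2, -0.9, -0.4]
finger_gap: 0.0
```

```bash
python3 -c "
from h import *
go([457,-108.5,150])
a=capture('side');b=cv2.resize(a[130:280,205:325],None,fx=4,fy=4,interpolation=2)
im=capture('top');cv2.imwrite('pics/t17.png',im);c=cv2.resize(im[135:250,180:395],None,fx=3.7,fy=3.7,interpolation=2)
cv2.imwrite('pics/s17.png',b);cv2.imwrite('pics/t17.png',c)"
```

```text
pos [401.8 269.7 232.1] F [-0.2 -0.9 -0.4] t 16.75 gap 0.0
tool delta [ -52.1 -378.6   82.4] rows 9.374828707130153
rot [-0.04 -0.   -0.14]
```

View pics/s17.png

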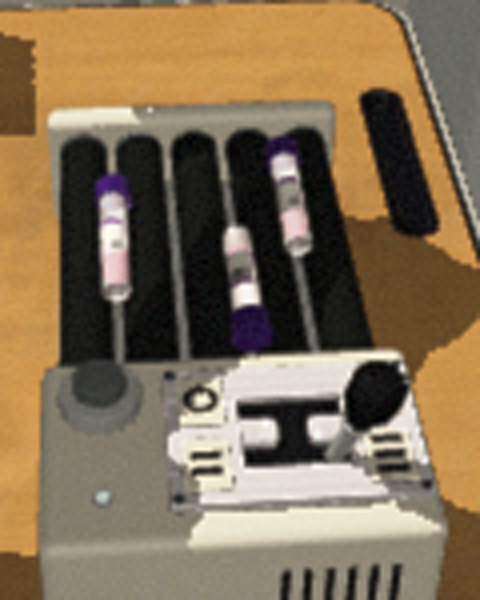

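View pics/t17.png

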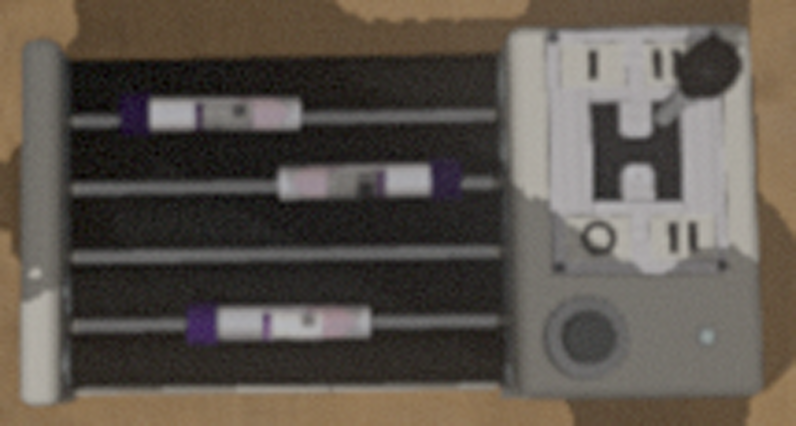

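```bash
python3 -c "
from h import *
k=ray('top',np.array([709,67])/3.7+[179.6,134.6],163); print(k, k[:2]-[557.1,-136.8])
print(close_job())"
```

```text
[ 592.42877386 -163.75041325  163.        ] [ 35.32877386 -26.95041325]
the job is handed in; nothing more can be done
None
```

I moved the lever from the near-left park slot into the cross lane, across to the right, and fully home in the far-right slot beside the three-bar plate. The fingers stayed shut throughout. I then pressed the start button and let it come back up, and the job is handed in. No verdict was reported.

Last checks:
- **Lever:** in the final top image the knob is about (+35, -27) mm from the gate centre, against the nominal home of (+33, -27). That is about 12 mm from the plate's centre. It met its end stop with about 8 N on the wrist sensor; no other lever push read more than about 5 N.
- **Start button:** it bottomed after about 6 mm of travel, reading 20 N at the end. It looks up again in the final images.
- **Tubes:** by eye, all three lie where they started. I did not measure their positions.
- **Robot:** it is clear of everything, with about 1 N or less on the tool, at 16.85 s of the 61 s allowed.

One disagreement: the fixed cameras and the wrist camera differed by about 2.5 to 4 mm on where the mixer stands, which is close to the stated calibration error. I used a middle value between them.

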